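Finish a two-layer box of wooden feet

TASK

Finish packing the open cardboard box: stand the loose straight wooden foot that matches the two already in the box upright in the empty cell at the bottom, then fit the cardboard divider that carries the metal plates and bolts flat into the box on top, with its fin up, resting on the corner posts. The short foot and the cone-shaped foot do not belong in this box; let go of everything when done.

Things in the scene. Friction and masses are not known exactly. Their poses are not given: they have to be found in the camera images.
- foot_center (a point): The loose wooden foot to pack: a straight upright cylinder, 40 mm across, 60 mm tall, about 60 g, standing on the bench. The point is its centre, 30 mm above its underside; z is its axis. Near it, 75 mm or more away (centres), mostly towards +x or -x, stand two wrong ones in random order: a short cylinder (40 mm across, 30 mm tall) and a cone (50 mm wide, 70 mm tall).
- empty_cell (a point): Floor centre of the box's empty cell (grey felt dot), 4 mm above the bench; z up, x along the box's long side. A seated foot's centre is 30 mm above it. Three 60 x 60 mm cells with 7 mm high ribs lie in a row along x at 62 mm pitch; the other two hold 60 mm tall feet like the loose one, so the fingers have most room when they open along y (70 mm from the centre to each wall).
- divider_grip (a point): The divider: cardboard sheet 214 x 110 x 5 mm, about 0.2 kg, lying on the bench, with an upright fin in its middle to hold it by (60 mm along x, 12 mm thick along y, 50 mm tall above the sheet). Steel plates and bolts are fixed on it, 45 mm or more from the middle, up to 19 mm high. The point is the fin's centre, 30 mm above the sheet's underside; x its long side, z up. Either way round fits.
- seat (a point): Middle of the box at the level of its four corner posts' tops, 67 mm above the bench: the middle of the divider's underside rests here. Open cardboard box, fixed, inside 240 mm (x of this frame) x 140 mm (y), outside 256 x 156 mm; walls rise 18 mm above this point. Posts 34 x 40 mm. The divider has 13 mm of room at each end, 15 mm at each side.
Mind the look-alikes: they are no part of the job. What is shaped like the part that bears divider_grip but purple is not meant.

How it is judged:
On the way:
1. the straight foot stands in the empty cell (horizontal distance between foot_center and empty_cell below 0.02 m and z of foot_center in the frame of empty_cell below 0.035 m and angle between foot_center's own z axis and vertical below 0.17 rad), for 0.2 s.
At the end, for the whole second after the job is handed in: The straight foot stands upright (within 10 degrees) on the floor of the once empty cell, within 20 mm of its centre and 5 mm of its seated height; the divider lies fin up on the corner posts, within 8 mm in height, 25 mm of the middle, level within 6 and turned within 11 degrees (all of step 1 and horizontal distance between divider_grip and seat below 0.025 m and z of divider_grip in the frame of seat between 0.02 and 0.038 m and angle between the x axis of divider_grip and the x axis of seat, either way round below 0.2 rad and angle between divider_grip's own z axis and vertical below 0.1 rad); the robot touches nothing.
It also fails if it takes over 61 s, if anything falls off the work surface, if the arm or the gripper's body presses on something with over 40 N, if the wrist force passes 120 N, or if a joint passes its speed limit or range.

ROBOT

A 7-joint arm with a two-finger parallel gripper is mounted at the origin on the work surface. World frame = base frame: x ahead of the robot, y to its left, z up, the work surface at z = 0. Lengths are in m, angles in rad, forces in N, time in s.
With the tool pointing down it reaches from about 0.425 to 0.925 m from the base axis. Payload 6.8 kg.
Tool frame: the origin (TCP) lies between the finger pads; the fingertips stand finger_overhang ahead of it and the grasp point (between the pads) lies 6 mm ahead of it (finger_overhang is the distance from the TCP to the fingertips, in m); z points along the fingers, y is the line along which they close (so a half turn about z gives the same grasp; the last joint's range is limited). The gripper opens to 85 mm and grips with 20 to 120 N. Pads are 22 mm wide; open, the fingers measure 114 mm over their backs; the gripper's body (76 mm by 85 mm) begins 54 mm behind the grasp point. The pads swing forward as they close: fully open they stand 13 mm farther back than shut.
Start: joints at [1.127, 0.477, 0.022, 1.555, -0.011, 1.109, -0.083], TCP at [0.222, -0.637, 0.256] pointing down, gripper open.
Joint ranges: [-2.96, 2.96], [-0.34, 2.1], [-1.41, 1.46], [0.24, 2.44], [-1.37, 4.51], [0.17, 1.92], [-2.96, 2.96]. Speed limits (rad/s): [2.39, 2.39, 3.14, 3.14, 3.14, 3.14, 3.14].

INTERFACE

Orientations are given as a unit quaternion [w, x, y, z].
In Python, from station import * gives the robot as it stands.
- The arm moves only by the tool drive_tool, never from a script. Its argument "increments" is a list of rows, each an object of numbers: "claw": the finger opening in m, from 0 to 0.0854; "dx", "dy", "dz": the shift along the tool's x, y, z in m; "wx", "wy", "wz": the turn, a rotation vector about the tool's x, y, z in degrees. A call has 1 to 20 rows; each row shifts and turns the commanded pose from where the row before left it, along the tool's axes as they then stand; what a row does not reach is not made up. A row lasts 1/8 s, in which the tool goes at most 62.5 mm and 10.7 degrees, less where a joint would pass 70% of its speed; a pose out of reach is approached as far as the arm can. A call with a gripper value outside its range is refused whole. The fingers move at their own pace and stop on an object; "newtons" is the grip in N (left out, the last holds). Time passes only in rows, so rows that do not move let the fingers close. It gives the time, the measured TCP pose, the force, the opening and the grip force at its end, in the units of the state.
- get_obs(): the state, without advancing time (a new reading comes with each control period).
- read_camera(name): name is "side" or "top" or "wrist"; returns (picture, depth): 384x512x3 uint8, red, green, blue; 384x512 float32, m along the optical axis (not along the pixel's ray), 0 where there is no reading.
- calibration(name): a dict with "intrinsics" (3x3 intrinsics, pixels), "R" (3x3) and "t" (3): a world point X has camera coordinates R X + t; the wrist camera has in their place "mount" (4x4, takes a point from camera to tool coordinates, whose origin is the TCP and whose axes are the flange's). Camera axes: x right, y down, z forward; pixel columns grow to the right and rows downward; lengths in m; the calibration is good to about 2 mm. A picture is of the moment at which its call begins: read the wrist's pose just before it. calibration takes no time and is no camera call.
- hand_in(): hands the job in; it is judged then, once.
The state is a dict: "t": time; "q": joint angles; "joint_vel": joint speeds; "joint_torque": joint torques, N m; "eef_pos": TCP position; "tool_rot": TCP orientation; "contact_force": force on the tool from outside, world axes, zero at the start; "torque": the same for the moment, N m; "gripper_width": opening from 0.0 (shut) to 1.0 (fully open); "grasp_force": force on a finger pad.
Only numpy, scipy, OpenCV 4.12 (cv2) and the standard library are available. Lean on these libraries where they do the work, as an engineer would, in place of code of your own. Each camera call takes 0.05 s, during which the arm holds its last target. There are 200 camera calls.

## Working session

There is one attempt and no reset: what is moved stays moved. The work goes in short steps, Python scripts to look and compute and a tool call to move; the robot and the scene stay as the last step left them, time stands still between calls to the robot, and variables do not carry over. Pictures are saved under pics/ and viewed, at most 10 in all, crops included, and the job is handed in when it is done.

Besides the shell and the picture viewer there is one more tool, called as name(argument=value, ...) on one line, values as JSON. drive_tool: Moves the arm, as the interface text tells. Its arguments: {"type":"object","properties":{"increments":{"type":"array","items":{"type":"object","properties":{"claw":{"type":"number"},"dx":{"type":"number"},"dy":{"type":"number"},"dz":{"type":"number"},"wx":{"type":"number"},"wy":{"type":"number"},"wz":{"type":"number"}}}},"newtons":{"type":"number"}},"required":["increments"]}

```bash
mkdir -p pics; ls; python3 - <<'E'
from station import *
import cv2,numpy as np
o=get_obs();print({k:np.round(v,3).tolist() for k,v in o.items()})
for n in("top","side"):
    p,d=read_camera(n);np.savez(f"pics/{n}0.npz",p=p,d=d);cv2.imwrite(f"pics/{n}0.png",p[...,::-1]);c=calibration(n);print(n,{k:np.round(v,3).tolist() for k,v in c.items()})
print(calibration("wrist"))
a=np.vstack([cv2.imread("pics/top0.png"),cv2.imread("pics/side0.png")]);cv2.imwrite("pics/both0.png",np.hstack([cv2.imread("pics/top0.png"),cv2.imread("pics/side0.png")])[:, :])
E
```

```text
pics
{'t': 0.0, 'q': [1.127, 0.478, 0.022, 1.556, -0.011, 1.109, -0.083], 'joint_vel': [-0.001, -0.001, -0.0, 0.0, -0.0, -0.002, -0.0], 'joint_torque': [-0.0, -59.645, 1.608, -28.12, 0.012, 0.009, 0.0], 'eef_pos': [0.222, -0.637, 0.255], 'tool_rot': [-0.001, 0.986, 0.167, -0.0], 'contact_force': [0.253, -0.791, 0.583], 'torque': [0.006, -0.041, 0.001], 'grasp_force': 0.0, 'gripper_width': 0.997}
top {'intrinsics': [[365.754, 0.0, 252.906], [0.0, 365.754, 190.018], [0.0, 0.0, 1.0]], 'R': [[0.092, -0.996, 0.005], [-0.965, -0.09, -0.246], [0.246, 0.018, -0.969]], 't': [-0.047, 0.479, 0.92]}
side {'intrinsics': [[356.513, 0.0, 262.511], [0.0, 356.513, 190.079], [0.0, 0.0, 1.0]], 'R': [[0.977, -0.214, -0.002], [-0.159, -0.718, -0.678], [0.144, 0.662, -0.735]], 't': [-0.456, 0.114, 0.851]}
{'intrinsics': array([[289.38994932,   0.        , 251.74618991],
       [  0.        , 289.38994932, 190.03056452],
       [  0.        ,   0.        ,   1.        ]]), 'mount': array([[ 6.21247315e-04, -9.51692706e-01, -3.07051472e-01,
         7.83414181e-02],
       [ 9.99999432e-01,  8.57078769e-04, -6.33211916e-04,
         7.48454222e-05],
       [ 8.65790459e-04, -3.07050905e-01,  9.51692699e-01,
        -1.17737778e-01],
       [ 0.00000000e+00,  0.00000000e+00,  0.00000000e+00,
         1.00000000e+00]])}
```

View pics/top0.png

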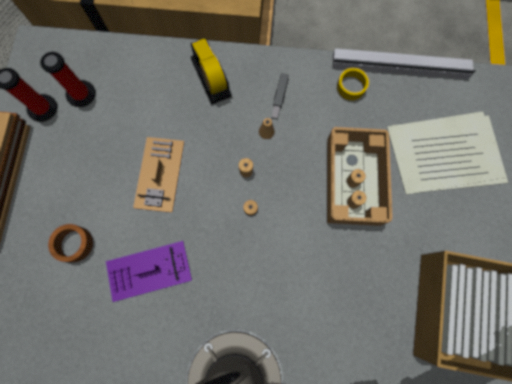

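View pics/side0.png

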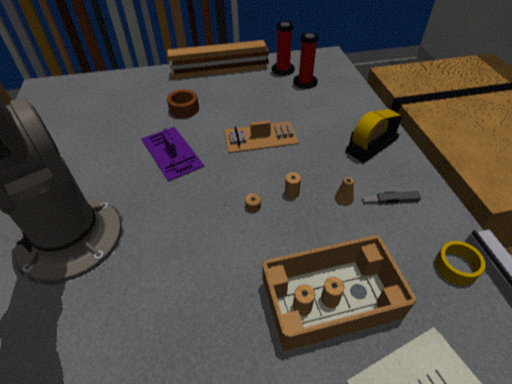

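The top view shows the straight foot at (246,166), the short one at (250,208), the cone at (267,128), the box around (360,175) with its dot near (351,160), and the divider at (160,173) with the purple decoy below it. The side view agrees: foot (292,185), dot (358,292), fin (260,130).

```bash
cat > h.py <<'E'
import numpy as np,cv2
from scipy.spatial.transform import Rotation as Ro
from station import *
def cam(n,o=None):
    c=calibration(n);K=c["intrinsics"]
    if n!="wrist": R=c["R"].T; return K,R,-R@c["t"]
    q=o["tool_rot"];T=Ro.from_quat([q[1],q[2],q[3],q[0]]).as_matrix();M=c["mount"]
    return K,T@M[:3,:3],T@M[:3,3]+o["eef_pos"]
def cloud(d,C):
    K,R,p=C;v,u=np.indices(d.shape)
    r=np.stack([(u-K[0,2])/K[0,0],(v-K[1,2])/K[1,1],np.ones(d.shape)],-1)*d[...,None]
    return r@R.T+p
def ray(u,v,C):
    K,R,p=C;r=R@np.array([(u-K[0,2])/K[0,0],(v-K[1,2])/K[1,1],1]);return p,r/np.linalg.norm(r)
def plane(u,v,C,z):
    p,r=ray(u,v,C);return p+r*(z-p[2])/r[2]
def tri(a,b):
    (p,r),(q,s)=a,b;t=np.linalg.lstsq(np.stack([r,-s],1),q-p,rcond=None)[0]
    A,B=p+r*t[0],q+s*t[1];return (A+B)/2,np.linalg.norm(A-B)
E
python3 - <<'E'
from h import *
np.set_printoptions(precision=3,suppress=True)
Cs={n:cam(n) for n in("top","side")}
P={};I={}
for n in Cs:
    f=np.load(f"pics/{n}0.npz");P[n]=cloud(f["d"],Cs[n]);P[n][f["d"]==0]=np.nan;I[n]=f["p"]
# wood/card colour mask blobs
for n in Cs:
    h=cv2.cvtColor(I[n],cv2.COLOR_RGB2HSV);m=cv2.inRange(h,(5,70,60),(25,255,255))
    k,l,s,c=cv2.connectedComponentsWithStats(m)
    for i in range(1,k):
        if s[i,4]>60:
            X=P[n][l==i];z=np.nanpercentile(X[:,2],95);t=X[X[:,2]>z-.006]
            print(n,s[i],"top z",z,"centre",np.nanmean(t,0),"rect",cv2.minAreaRect(t[:,:2].astype(np.float32)))
for nm,a,b in[("dot",(351,160),(358,292)),("foot",(246,163),(292,178))]:
    print(nm,tri(ray(*a,Cs["top"]),ray(*b,Cs["side"])))
E
```

```text
top [49  0 32  4 90] top z -0.3269253248241266 centre [ 1.349  0.882 -0.33 ] rect ((1.347045660018921, 0.8946284055709839), (0.015336094424128532, 0.141412615776062), 4.112963676452637)
top [  93    0  181   45 2575] top z -0.32641652074463806 centre [ 1.376  0.331 -0.329] rect ((1.359115719795227, 0.41091400384902954), (0.08822406828403473, 0.7257904410362244), 4.794419288635254)
top [ 485    0   21   66 1054] top z -0.7396938557721876 centre [ 1.719 -1.24  -0.736] rect ((1.402238130569458, -1.0755012035369873), (0.2528304159641266, 1.1113699674606323), 62.19672393798828)
top [191  37  35  46 149] top z 0.11603767841266573 centre [0.824 0.131 0.119] rect ((0.8236078023910522, 0.13110199570655823), (0.05737150460481644, 0.0031759426929056644), 29.64745330810547)
top [199  60  20  32 101] top z 0.11959081506798552 centre [0.8   0.165 0.118] rect ((0.7988061308860779, 0.1642530858516693), (0.05575525388121605, 0.0038470677100121975), 25.60608673095703)
top [337  67  33  34 408] top z 0.04049196082585083 centre [ 0.844 -0.268  0.039] rect ((0.845537006855011, -0.2681487202644348), (0.08
[... 4381 characters left out ...]
 0.0702255111972197 centre [ 0.649 -0.229  0.068] rect ((0.6494657397270203, -0.22907009720802307), (0.03602418303489685, 0.04251934215426445), 2.5077016353607178)
side [323 277  22  27 329] top z 0.06693624203249515 centre [ 0.547 -0.284  0.065] rect ((0.5468307137489319, -0.2834709882736206), (0.03854306414723396, 0.03842829912900925), 34.88383102416992)
side [294 284  21  22 327] top z 0.0669259333838696 centre [ 0.486 -0.287  0.065] rect ((0.48571935296058655, -0.28641900420188904), (0.03789942339062691, 0.038319338113069534), 71.93785858154297)
dot (array([ 0.613, -0.277, -0.   ]), np.float64(0.00045196321336548077))
foot (array([0.551, 0.023, 0.061]), np.float64(0.0062136785977795735))
```

drive_tool(increments=[{"claw":0.085,"wz":8.5},{"wz":8.5},{"dx":0.025,"dy":-0.046},{"dx":0.025,"dy":-0.046},{"dx":0.025,"dy":-0.046},{"dx":0.025,"dy":-0.046},{"dx":0.025,"dy":-0.046},{"dx":0.025,"dy":-0.046},{"dx":0.025,"dy":-0.046},{"dx":0.025,"dy":-0.046},{"dx":0.025,"dy":-0.046},{"dx":0.025,"dy":-0.046},{"dx":0.025,"dy":-0.046},{"dx":0.025,"dy":-0.046},{"dx":0.025,"dy":-0.046},{"dx":0.025,"dy":-0.046}])

```text
schema error: expected keys claw, dx, dy, dz, wx, wy, wz
```

drive_tool(increments=[{"claw":0.085,"dx":0,"dy":0,"dz":0,"wx":0,"wy":0,"wz":8.5},{"claw":0.085,"dx":0,"dy":0,"dz":0,"wx":0,"wy":0,"wz":8.5},{"claw":0.085,"dx":0.025,"dy":-0.046,"dz":0,"wx":0,"wy":0,"wz":0},{"claw":0.085,"dx":0.025,"dy":-0.046,"dz":0,"wx":0,"wy":0,"wz":0},{"claw":0.085,"dx":0.025,"dy":-0.046,"dz":0,"wx":0,"wy":0,"wz":0},{"claw":0.085,"dx":0.025,"dy":-0.046,"dz":0,"wx":0,"wy":0,"wz":0},{"claw":0.085,"dx":0.025,"dy":-0.046,"dz":0,"wx":0,"wy":0,"wz":0},{"claw":0.085,"dx":0.025,"dy":-0.046,"dz":0,"wx":0,"wy":0,"wz":0},{"claw":0.085,"dx":0.025,"dy":-0.046,"dz":0,"wx":0,"wy":0,"wz":0},{"claw":0.085,"dx":0.025,"dy":-0.046,"dz":0,"wx":0,"wy":0,"wz":0},{"claw":0.085,"dx":0.025,"dy":-0.046,"dz":0,"wx":0,"wy":0,"wz":0},{"claw":0.085,"dx":0.025,"dy":-0.046,"dz":0,"wx":0,"wy":0,"wz":0},{"claw":0.085,"dx":0.025,"dy":-0.046,"dz":0,"wx":0,"wy":0,"wz":0},{"claw":0.085,"dx":0.025,"dy":-0.046,"dz":0,"wx":0,"wy":0,"wz":0},{"claw":0.085,"dx":0.025,"dy":-0.046,"dz":0,"wx":0,"wy":0,"wz":0},{"claw":0.085,"dx":0.025,"dy":-0.046,"dz":0,"wx":0,"wy":0,"wz":0},{"claw":0.085,"dx":0,"dy":0,"dz":0,"wx":0,"wy":0,"wz":0}], newtons=40)

```text
t: 2.22
eef_pos: [0.5478, 0.025, 0.256]
tool_rot: [-0.001, 1.0, 0.023, 0.0]
contact_force: [-0.2, -0.4, 0.0]
gripper_width: 0.993
grasp_force: 0.0
```

```bash
cat > look.py <<'E'
import sys;from h import *
np.set_printoptions(precision=3,suppress=True)
def look(name):
    o=get_obs();p,d=read_camera("wrist");C=cam("wrist",o);cv2.imwrite(f"pics/{name}.png",p[...,::-1])
    X=cloud(d,C);X[d==0]=np.nan
    q=o["tool_rot"];T=Ro.from_quat([q[1],q[2],q[3],q[0]]).as_matrix()
    print("t",o["t"],"tcp",o["eef_pos"],"yaw",np.degrees(np.arctan2(T[1,0],T[0,0])),"z",T[:,2],"w",o["gripper_width"])
    return o,T,p,X
def blobs(p,X,minpx=150,lo=(5,70,60),hi=(25,255,255)):
    m=cv2.inRange(cv2.cvtColor(p,cv2.COLOR_RGB2HSV),lo,hi);k,l,s,c=cv2.connectedComponentsWithStats(m)
    for i in range(1,k):
        if s[i,4]>minpx:
            Y=X[(l==i)&~np.isnan(X[...,2])]
            if len(Y)<50: continue
            z=np.percentile(Y[:,2],95);t=Y[Y[:,2]>z-.006];print(s[i],"z",z,"rect",cv2.minAreaRect(t[:,:2].astype(np.float32)))
E
python3 -c "
from look import *
o,T,p,X=look('w1');blobs(p,X)"
```

```text
t 2.225 tcp [0.548 0.025 0.256] yaw 2.6621807050778448 z [ 0.     0.002 -1.   ] w 0.9933081846932981
[ 281   28   44   46 1323] z 0.07103479482156523 rect ((0.6776324510574341, -0.02355802431702614), (0.025266917422413826, 0.025066040456295013), 28.829769134521484)
[ 445   57   67  235 6343] z 0.08561794063637752 rect ((0.535899817943573, -0.21337848901748657), (0.26251715421676636, 0.07586999982595444), 18.173471450805664)
[   8   84  106  163 9752] z 0.05470462542504226 rect ((0.5194376707077026, 0.27156364917755127), (0.014134416356682777, 0.06058283522725105), 89.24102783203125)
[ 237  144   35   41 1029] z 0.06136627504465282 rect ((0.5511972308158875, 0.0236361101269722), (0.03902179002761841, 0.036971453577280045), 1.4505152702331543)
[253 224  29  32 629] z 0.0314679976453282 rect ((0.4432657063007355, 0.00105380080640316), (0.03709542006254196, 0.035996388643980026), 3.763302803039551)
```

drive_tool(increments=[{"claw":0.085,"dx":0.002,"dy":0.0015,"dz":0.04,"wx":0,"wy":0,"wz":0},{"claw":0.085,"dx":0,"dy":0,"dz":0.05,"wx":0,"wy":0,"wz":0},{"claw":0.085,"dx":0,"dy":0,"dz":0.05,"wx":0,"wy":0,"wz":0},{"claw":0.085,"dx":0,"dy":0,"dz":0.04,"wx":0,"wy":0,"wz":0},{"claw":0.085,"dx":0,"dy":0,"dz":0.028,"wx":0,"wy":0,"wz":0},{"claw":0.085,"dx":0,"dy":0,"dz":0,"wx":0,"wy":0,"wz":0},{"claw":0.0,"dx":0,"dy":0,"dz":0,"wx":0,"wy":0,"wz":0},{"claw":0.0,"dx":0,"dy":0,"dz":0,"wx":0,"wy":0,"wz":0},{"claw":0.0,"dx":0,"dy":0,"dz":0,"wx":0,"wy":0,"wz":0},{"claw":0.0,"dx":0,"dy":0,"dz":0,"wx":0,"wy":0,"wz":0},{"claw":0.0,"dx":0,"dy":0,"dz":0,"wx":0,"wy":0,"wz":0},{"claw":0.0,"dx":0,"dy":0,"dz":0,"wx":0,"wy":0,"wz":0}], newtons=40)

```text
t: 3.78
eef_pos: [0.5501, 0.0185, 0.0498]
tool_rot: [0.0, 1.0, 0.02, 0.001]
contact_force: [-0.4, -0.2, 7.0]
gripper_width: 0.453
grasp_force: 40.6
```

drive_tool(increments=[{"claw":0.0,"dx":0,"dy":0,"dz":-0.02,"wx":0,"wy":0,"wz":0},{"claw":0.0,"dx":0,"dy":0,"dz":-0.04,"wx":0,"wy":0,"wz":0},{"claw":0.0,"dx":0,"dy":0,"dz":-0.05,"wx":0,"wy":0,"wz":0},{"claw":0.0,"dx":0,"dy":0,"dz":-0.03,"wx":0,"wy":0,"wz":0},{"claw":0.0,"dx":0,"dy":0,"dz":0,"wx":0,"wy":0,"wz":0},{"claw":0.0,"dx":0,"dy":0,"dz":0,"wx":0,"wy":0,"wz":0}])

```text
t: 4.53
eef_pos: [0.5484, 0.0182, 0.1877]
tool_rot: [0.0, 1.0, 0.02, -0.0]
contact_force: [-0.9, -0.2, -1.3]
gripper_width: 0.457
grasp_force: 40.4
```

```bash
python3 - <<'E'
from look import *
o=get_obs();print(o["t"],o["eef_pos"],o["tool_rot"],o["contact_force"],o["gripper_width"],o["grasp_force"])
for n in("side","top"):
    p,d=read_camera(n)
    if n=="side":cv2.imwrite("pics/s2.png",cv2.resize(p[100:340,180:440,::-1],None,fx=2.4,fy=2.4))
    X=cloud(d,cam(n));X[d==0]=np.nan;print(n);blobs(p[100:340,180:440],X[100:340,180:440],60)
E
```

```text
4.525 [0.548 0.018 0.188] [ 0.    1.    0.02 -0.  ] [-0.926 -0.22  -1.295] 0.4571279423553948 40.35101374145597
side
[ 222    0   38   52 1056] z -0.32515037788624906 rect ((1.3788740634918213, 0.6371119618415833), (0.41095811128616333, 0.17807134985923767), 59.116668701171875)
[173   7  48  35 675] z 0.12385154860118393 rect ((0.807770311832428, 0.14211659133434296), (0.057866938412189484, 0.04578433930873871), 30.855560302734375)
[  44   20   75   41 1216] z 0.1898306493354818 rect ((0.5364549160003662, 0.024139177054166794), (0.06310009956359863, 0.01394285075366497), 87.40282440185547)
[155  77  19  29 339] z 0.07187486450679227 rect ((0.677003026008606, -0.02674688771367073), (0.02256670966744423, 0.021941274404525757), 16.373329162597656)
[ 65  93  16  14 145] z 0.033151008014631174 rect ((0.44228169322013855, 0.0006953757256269455), (0.039334725588560104, 0.036816950887441635), 34.99421310424805)
[  82  135  154  104 3552] z 0.08728250254664108 rect ((0.5491465926170349, -0.2832733392715454), (0.2573447525501251, 0.15718257427215576), 2.183445930480957)
[181 142  23  21 317] z
[... 224 characters left out ...]
, (0.04003389552235603, 0.03759964555501938), 28.89681625366211)
top
[ 148   27   64   99 2527] z 0.08537090354568669 rect ((0.4728405475616455, -0.2529247999191284), (0.2346816062927246, 0.44992512464523315), 68.93077087402344)
[166  69  19  18 231] z 0.06550250283578302 rect ((0.5460549592971802, -0.2801579236984253), (0.03575645387172699, 0.0387231670320034), 49.4632453918457)
[171  90  15  18 204] z 0.06593594662660542 rect ((0.4023754894733429, -0.20307177305221558), (0.03698904812335968, 0.2676500678062439), 46.090457916259766)
[ 236  153   24   87 1780] z 0.11887192169570676 rect ((0.23593226075172424, -0.4598079025745392), (0.00423589488491416, 0.16220106184482574), 84.2338638305664)
```

View pics/s2.png

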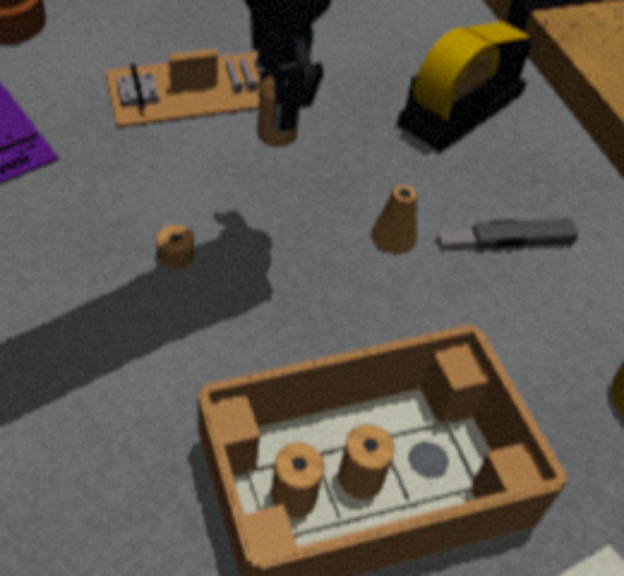

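The foot hangs upright in the fingers at (277,110) in the crop; the dot of the empty cell is clear at (428,458). Next I move above the cell.

drive_tool(increments=[{"claw":0.0,"dx":0.008,"dy":0.03,"dz":0,"wx":0,"wy":0,"wz":0},{"claw":0.0,"dx":0.008,"dy":0.05,"dz":0,"wx":0,"wy":0,"wz":0},{"claw":0.0,"dx":0.008,"dy":0.05,"dz":0,"wx":0,"wy":0,"wz":0},{"claw":0.0,"dx":0.008,"dy":0.05,"dz":0,"wx":0,"wy":0,"wz":0},{"claw":0.0,"dx":0.008,"dy":0.05,"dz":0,"wx":0,"wy":0,"wz":0},{"claw":0.0,"dx":0.008,"dy":0.04,"dz":0,"wx":0,"wy":0,"wz":0},{"claw":0.0,"dx":0.001,"dy":0.03,"dz":0,"wx":0,"wy":0,"wz":0},{"claw":0.0,"dx":0,"dy":0,"dz":0,"wx":0,"wy":0,"wz":0},{"claw":0.0,"dx":0,"dy":0,"dz":0,"wx":0,"wy":0,"wz":0},{"claw":0.0,"dx":0,"dy":0,"dz":0,"wx":0,"wy":0,"wz":0}])

```text
t: 5.88
eef_pos: [0.6099, -0.2776, 0.1878]
tool_rot: [-0.001, 1.0, 0.021, -0.0]
contact_force: [-0.7, 0.1, -1.0]
gripper_width: 0.456
grasp_force: 40.4
```

```bash
python3 - <<'E'
from look import *
o,T,p,X=look('w3');blobs(p,X)
h=cv2.cvtColor(p,cv2.COLOR_RGB2HSV)
n="side";q,d=read_camera(n);Y=cloud(d,cam(n));Y[d==0]=np.nan
s=np.abs(Y-np.append(o["eef_pos"][:2],.17)).max(-1)<.06;print("near TCP",np.nanmin(Y[s],0),np.nanmax(Y[s],0))
hs=cv2.cvtColor(q,cv2.COLOR_RGB2HSV);w=s&(cv2.inRange(hs,(5,70,40),(25,255,255))>0);print("foot side pts",w.sum(),np.percentile(Y[w],[2,50,98],0))
E
```

```text
t 5.875 tcp [ 0.61  -0.278  0.188] yaw 2.3646646916916896 z [-0.001  0.001 -1.   ] w 0.4561256555843084
[  0  71  26  31 514] z 0.025466296929621907 rect ((0.6834145188331604, -0.043930262327194214), (0.01795947551727295, 0.0052591185085475445), 6.699047088623047)
[  153   111   208   172 11380] z 0.08588167746157226 rect ((0.603648841381073, -0.2812076807022095), (0.14629703760147095, 0.15641933679580688), 2.1904995441436768)
[ 204  197   93  140 8587] z 0.1988335091454615 rect ((0.6117122173309326, -0.2776947617530823), (0.03972892835736275, 0.03868456557393074), 0.47518137097358704)
[  0 282  25  41 633] z 0.031514948595903716 rect ((0.44225823879241943, -0.005530010908842087), (0.02764149196445942, 0.037513624876737595), 81.95271301269531)
near TCP [ 0.59  -0.333  0.141] [ 0.625 -0.225  0.23 ]
foot side pts 505 [[ 0.591 -0.304  0.143]
 [ 0.598 -0.284  0.185]
 [ 0.616 -0.258  0.202]]
```

View pics/w3.png

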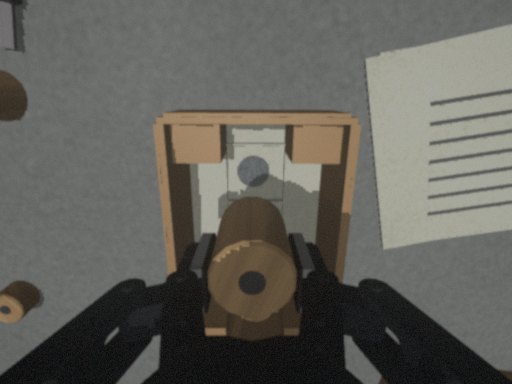

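The wrist view shows the held foot's top at (252,282) and the empty cell's dot at (253,171), clear below it and consistent with the target. Lowering.

drive_tool(increments=[{"claw":0.0,"dx":0,"dy":0.001,"dz":0.03,"wx":0,"wy":0,"wz":0},{"claw":0.0,"dx":0,"dy":0,"dz":0.04,"wx":0,"wy":0,"wz":0},{"claw":0.0,"dx":0,"dy":0,"dz":0.03,"wx":0,"wy":0,"wz":0},{"claw":0.0,"dx":0,"dy":0,"dz":0.015,"wx":0,"wy":0,"wz":0},{"claw":0.0,"dx":0,"dy":0,"dz":0.01,"wx":0,"wy":0,"wz":0},{"claw":0.0,"dx":0,"dy":0,"dz":0.005,"wx":0,"wy":0,"wz":0},{"claw":0.0,"dx":0,"dy":0,"dz":0,"wx":0,"wy":0,"wz":0},{"claw":0.0,"dx":0,"dy":0,"dz":0,"wx":0,"wy":0,"wz":0}])

```text
t: 6.98
eef_pos: [0.6103, -0.2806, 0.0592]
tool_rot: [0.0, 1.0, 0.019, 0.001]
contact_force: [-1.1, -0.3, -0.6]
gripper_width: 0.458
grasp_force: 40.4
```

drive_tool(increments=[{"claw":0.0,"dx":0,"dy":0,"dz":0.003,"wx":0,"wy":0,"wz":0},{"claw":0.0,"dx":0,"dy":0,"dz":0.002,"wx":0,"wy":0,"wz":0},{"claw":0.0,"dx":0,"dy":0,"dz":0,"wx":0,"wy":0,"wz":0},{"claw":0.0,"dx":0,"dy":0,"dz":0,"wx":0,"wy":0,"wz":0}])

```text
t: 7.48
eef_pos: [0.6099, -0.2805, 0.0539]
tool_rot: [0.0, 1.0, 0.019, 0.0]
contact_force: [-2.5, 0.0, 5.2]
gripper_width: 0.454
grasp_force: 40.9
```

Contact is felt, so the foot is seated. I release, rise and look from above.

drive_tool(increments=[{"claw":0.082,"dx":0,"dy":0,"dz":0,"wx":0,"wy":0,"wz":0},{"claw":0.082,"dx":0,"dy":0,"dz":0,"wx":0,"wy":0,"wz":0},{"claw":0.082,"dx":0,"dy":0,"dz":0,"wx":0,"wy":0,"wz":0},{"claw":0.082,"dx":0,"dy":0,"dz":0,"wx":0,"wy":0,"wz":0},{"claw":0.082,"dx":0,"dy":0,"dz":-0.02,"wx":0,"wy":0,"wz":0},{"claw":0.082,"dx":0,"dy":0,"dz":-0.04,"wx":0,"wy":0,"wz":0},{"claw":0.082,"dx":0,"dy":0,"dz":-0.05,"wx":0,"wy":0,"wz":0},{"claw":0.082,"dx":0,"dy":0,"dz":-0.05,"wx":0,"wy":0,"wz":0},{"claw":0.082,"dx":0,"dy":0,"dz":-0.04,"wx":0,"wy":0,"wz":0},{"claw":0.082,"dx":0,"dy":0,"dz":0,"wx":0,"wy":0,"wz":0}])

```text
t: 8.72
eef_pos: [0.6119, -0.281, 0.2594]
tool_rot: [0.002, 1.0, 0.019, 0.004]
contact_force: [-0.5, -0.1, -0.7]
gripper_width: 0.963
grasp_force: 0.0
```

```bash
python3 - <<'E'
from look import *
o,T,p,X=look('w4');blobs(p,X)
E
```

```text
t 8.725 tcp [ 0.612 -0.281  0.259] yaw 2.233423272399619 z [ 0.009 -0.003 -1.   ] w 0.9628565777945605
[   0   80   65   33 1020] z 0.07088460389285539 rect ((0.6776977777481079, -0.03058275766670704), (0.013963013887405396, 0.024565834552049637), 80.1724853515625)
[  173   112   156   214 12275] z 0.08585579343991709 rect ((0.5493035912513733, -0.2830463647842407), (0.25464290380477905, 0.1558491736650467), 2.195857048034668)
[ 234  149   34   41 1006] z 0.0655115375368946 rect ((0.6112452149391174, -0.28039267659187317), (0.038688186556100845, 0.036981001496315), 1.4878674745559692)
[ 30 262  30  27 536] z 0.031757671284229495 rect ((0.44324207305908203, 0.00016331113874912262), (0.03686194121837616, 0.03736894577741623), 1.2486757040023804)
[273 287  34  25 788] z 0.06848297218945884 rect ((0.447627991437912, -0.33687540888786316), (0.035935383290052414, 0.04053597152233124), 3.3695712089538574)
```

View pics/w4.png

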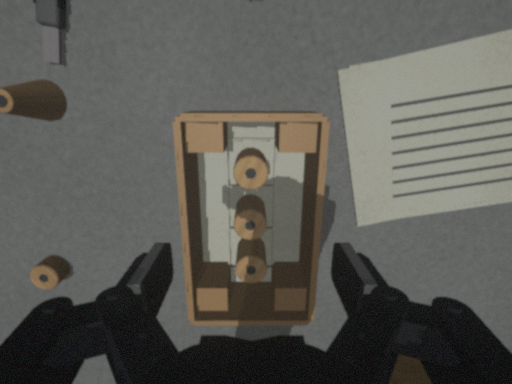

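Picture: the foot stands upright in its cell at (251,170), in line with the other two at (250,224) and (250,268). Now to the divider.

drive_tool(increments=[{"claw":0.07,"dx":-0.006,"dy":-0.03,"dz":0,"wx":0,"wy":0,"wz":0},{"claw":0.07,"dx":-0.006,"dy":-0.045,"dz":0,"wx":0,"wy":0,"wz":0},{"claw":0.07,"dx":-0.006,"dy":-0.05,"dz":0,"wx":0,"wy":0,"wz":0},{"claw":0.07,"dx":-0.006,"dy":-0.05,"dz":0,"wx":0,"wy":0,"wz":0},{"claw":0.07,"dx":-0.006,"dy":-0.05,"dz":0,"wx":0,"wy":0,"wz":0},{"claw":0.07,"dx":-0.006,"dy":-0.05,"dz":0,"wx":0,"wy":0,"wz":0},{"claw":0.07,"dx":-0.006,"dy":-0.05,"dz":0,"wx":0,"wy":0,"wz":0},{"claw":0.07,"dx":-0.006,"dy":-0.05,"dz":0,"wx":0,"wy":0,"wz":0},{"claw":0.07,"dx":-0.006,"dy":-0.05,"dz":0,"wx":0,"wy":0,"wz":0},{"claw":0.07,"dx":-0.006,"dy":-0.05,"dz":0,"wx":0,"wy":0,"wz":0},{"claw":0.07,"dx":-0.006,"dy":-0.045,"dz":0,"wx":0,"wy":0,"wz":0},{"claw":0.07,"dx":-0.004,"dy":-0.035,"dz":0,"wx":0,"wy":0,"wz":0},{"claw":0.07,"dx":0,"dy":0,"dz":0,"wx":0,"wy":0,"wz":3},{"claw":0.07,"dx":0,"dy":0,"dz":0,"wx":0,"wy":0,"wz":0},{"claw":0.07,"dx":0,"dy":0,"dz":0,"wx":0,"wy":0,"wz":0}])

```text
t: 10.65
eef_pos: [0.5181, 0.2705, 0.2528]
tool_rot: [0.0, 1.0, -0.007, -0.0]
contact_force: [-0.4, -0.5, -0.2]
gripper_width: 0.818
grasp_force: 0.0
```

```bash
python3 - <<'E'
from look import *
o,T,p,X=look('w5');blobs(p,X)
m=(cv2.inRange(cv2.cvtColor(p,cv2.COLOR_RGB2HSV),(5,70,60),(25,255,255))>0)&(np.abs(X[...,2]-.005)<.006)&(np.hypot(X[...,0]-.52,X[...,1]-.27)<.14)
print("sheet",cv2.minAreaRect(X[m][:,:2].astype(np.float32)),np.median(X[m][:,2]))
E
```

```text
t 10.65 tcp [0.518 0.271 0.253] yaw -0.7601523043219505 z [-0.001 -0.001 -1.   ] w 0.8184204580654527
[491   0  21  40 618] z 0.022735390859924293 rect ((0.6739622950553894, -0.005363458301872015), (0.031096922233700752, 0.007917676120996475), 11.70644760131836)
[  205    70    93   165 11533] z 0.05374345612398944 rect ((0.5194211006164551, 0.27242541313171387), (0.01150684617459774, 0.060409486293792725), 89.40919494628906)
[436 200  42  34 930] z 0.03103735987571946 rect ((0.44315096735954285, 0.0024837199598550797), (0.038752440363168716, 0.03778156265616417), 69.1612548828125)
sheet ((0.5195275545120239, 0.27138617634773254), (0.11044064909219742, 0.21335187554359436), 88.96562194824219) 0.005329753878059673
```

View pics/w5.png

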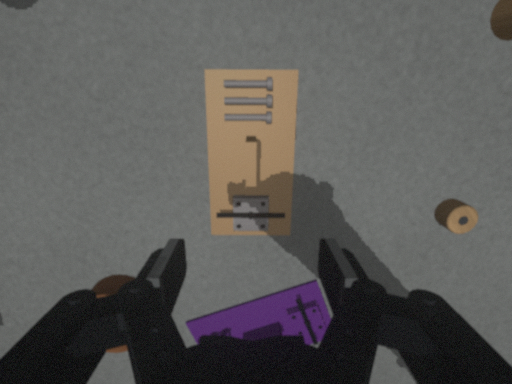

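The divider is centred under the gripper, fin at (252,160), plates and bolts clear of the finger paths, and the purple decoy is separate below. Grasping the fin.

drive_tool(increments=[{"claw":0.07,"dx":0.001,"dy":-0.001,"dz":0.04,"wx":0,"wy":0,"wz":0},{"claw":0.07,"dx":0,"dy":0,"dz":0.05,"wx":0,"wy":0,"wz":0},{"claw":0.07,"dx":0,"dy":0,"dz":0.05,"wx":0,"wy":0,"wz":0},{"claw":0.07,"dx":0,"dy":0,"dz":0.04,"wx":0,"wy":0,"wz":0},{"claw":0.07,"dx":0,"dy":0,"dz":0.03,"wx":0,"wy":0,"wz":0},{"claw":0.07,"dx":0,"dy":0,"dz":0,"wx":0,"wy":0,"wz":0},{"claw":0.0,"dx":0,"dy":0,"dz":0,"wx":0,"wy":0,"wz":0},{"claw":0.0,"dx":0,"dy":0,"dz":0,"wx":0,"wy":0,"wz":0},{"claw":0.0,"dx":0,"dy":0,"dz":0,"wx":0,"wy":0,"wz":0},{"claw":0.0,"dx":0,"dy":0,"dz":0,"wx":0,"wy":0,"wz":0},{"claw":0.0,"dx":0,"dy":0,"dz":0,"wx":0,"wy":0,"wz":0},{"claw":0.0,"dx":0,"dy":0,"dz":0,"wx":0,"wy":0,"wz":0},{"claw":0.0,"dx":0,"dy":0,"dz":0,"wx":0,"wy":0,"wz":0}], newtons=60)

```text
t: 12.32
eef_pos: [0.5199, 0.2728, 0.0445]
tool_rot: [-0.0, 1.0, -0.007, 0.001]
contact_force: [-1.7, -1.4, 6.8]
gripper_width: 0.132
grasp_force: 60.0
```

drive_tool(increments=[{"claw":0.0,"dx":0,"dy":0,"dz":-0.02,"wx":0,"wy":0,"wz":0},{"claw":0.0,"dx":0,"dy":0,"dz":-0.04,"wx":0,"wy":0,"wz":0},{"claw":0.0,"dx":0,"dy":0,"dz":-0.05,"wx":0,"wy":0,"wz":0},{"claw":0.0,"dx":0,"dy":0,"dz":-0.04,"wx":0,"wy":0,"wz":0},{"claw":0.0,"dx":0,"dy":0,"dz":-0.02,"wx":0,"wy":0,"wz":0},{"claw":0.0,"dx":0,"dy":0,"dz":0,"wx":0,"wy":0,"wz":0},{"claw":0.0,"dx":0,"dy":0,"dz":0,"wx":0,"wy":0,"wz":0}])

```text
t: 13.2
eef_pos: [0.5185, 0.2719, 0.2126]
tool_rot: [0.0, 1.0, -0.007, -0.001]
contact_force: [-1.0, -0.4, -1.9]
gripper_width: 0.135
grasp_force: 58.6
```

drive_tool(increments=[{"claw":0.0,"dx":0.003,"dy":0.02,"dz":0,"wx":0,"wy":0,"wz":0},{"claw":0.0,"dx":0.003,"dy":0.035,"dz":0,"wx":0,"wy":0,"wz":0},{"claw":0.0,"dx":0.003,"dy":0.045,"dz":0,"wx":0,"wy":0,"wz":0},{"claw":0.0,"dx":0.003,"dy":0.045,"dz":0,"wx":0,"wy":0,"wz":0},{"claw":0.0,"dx":0.003,"dy":0.045,"dz":0,"wx":0,"wy":0,"wz":0},{"claw":0.0,"dx":0.003,"dy":0.045,"dz":0,"wx":0,"wy":0,"wz":0},{"claw":0.0,"dx":0.003,"dy":0.045,"dz":0,"wx":0,"wy":0,"wz":0},{"claw":0.0,"dx":0.003,"dy":0.045,"dz":0,"wx":0,"wy":0,"wz":0},{"claw":0.0,"dx":0.003,"dy":0.045,"dz":0,"wx":0,"wy":0,"wz":0},{"claw":0.0,"dx":0.003,"dy":0.045,"dz":0,"wx":0,"wy":0,"wz":0},{"claw":0.0,"dx":0.003,"dy":0.045,"dz":0,"wx":0,"wy":0,"wz":0},{"claw":0.0,"dx":0.003,"dy":0.045,"dz":0,"wx":0,"wy":0,"wz":0},{"claw":0.0,"dx":0.001,"dy":0.035,"dz":0,"wx":0,"wy":0,"wz":0},{"claw":0.0,"dx":0,"dy":0.016,"dz":0,"wx":0,"wy":0,"wz":-3},{"claw":0.0,"dx":0,"dy":0,"dz":0,"wx":0,"wy":0,"wz":0},{"claw":0.0,"dx":0,"dy":0,"dz":0,"wx":0,"wy":0,"wz":0},{"claw":0.0,"dx":0,"dy":0,"dz":0,"wx":0,"wy":0,"wz":0}])

```text
t: 15.32
eef_pos: [0.5488, -0.2827, 0.2132]
tool_rot: [-0.0, 1.0, 0.02, -0.0]
contact_force: [0.8, 0.6, -1.4]
gripper_width: 0.133
grasp_force: 58.6
```

```bash
python3 - <<'E'
from look import *
o,T,p,X=look('w6')
q,d=read_camera("side");Y=cloud(d,cam("side"));Y[d==0]=np.nan
cv2.imwrite("pics/s6.png",np.hstack([p[:,80:440],q[80:,150:510][:,:,:][:304].copy() if 0 else q[:,150:510]])[...,::-1])
for n,p_,Z in(("wrist",p,X),("side",q,Y)):
    m=(cv2.inRange(cv2.cvtColor(p_,cv2.COLOR_RGB2HSV),(5,60,40),(25,255,255))>0)&(np.abs(Z[...,2]-.168)<.02)&(np.hypot(Z[...,0]-.549,Z[...,1]+.283)<.16)
    S=Z[m];print(n,m.sum(),"sheet",cv2.minAreaRect(S[:,:2].astype(np.float32)),"z",np.percentile(S[:,2],[5,50,95]))
    g=np.abs(S[:,2]-np.median(S[:,2]))<.012;S=S[g]
    A=np.c_[S[:,:2]-S[:,:2].mean(0),np.ones(len(S))];print("slopes",np.linalg.lstsq(A,S[:,2],rcond=None)[0])
E
```

```text
t 15.325 tcp [ 0.549 -0.283  0.213] yaw 2.311338180219535 z [-0.     0.001 -1.   ] w 0.13258896287849095
wrist 37640 sheet ((0.5556318163871765, -0.28250011801719666), (0.19981686770915985, 0.11061850190162659), 2.3902926445007324) z [0.173 0.174 0.175]
slopes [-0.002  0.002  0.174]
side 4479 sheet ((0.549160361289978, -0.28306037187576294), (0.21566274762153625, 0.1114666759967804), 2.301042318344116) z [0.173 0.175 0.177]
slopes [-0.001  0.005  0.175]
```

View pics/s6.png

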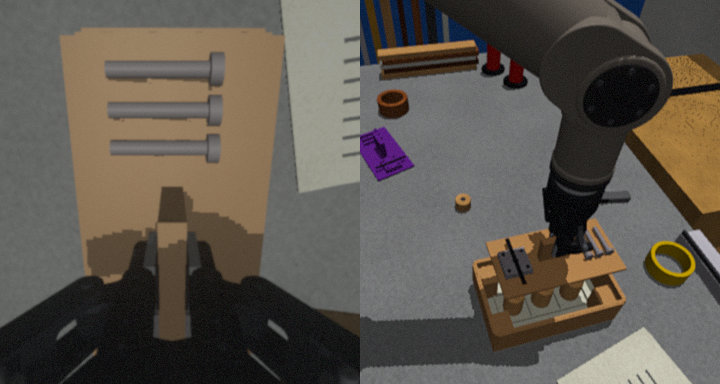

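The divider hangs level above the box, aligned in centre and heading; all three feet stand beneath it. Lowering.

drive_tool(increments=[{"claw":0.0,"dx":0,"dy":0,"dz":0.02,"wx":0,"wy":0,"wz":0},{"claw":0.0,"dx":0,"dy":0,"dz":0.03,"wx":0,"wy":0,"wz":0},{"claw":0.0,"dx":0,"dy":0,"dz":0.02,"wx":0,"wy":0,"wz":0},{"claw":0.0,"dx":0,"dy":0,"dz":0.015,"wx":0,"wy":0,"wz":0},{"claw":0.0,"dx":0,"dy":0,"dz":0.01,"wx":0,"wy":0,"wz":0},{"claw":0.0,"dx":0,"dy":0,"dz":0.004,"wx":0,"wy":0,"wz":0},{"claw":0.0,"dx":0,"dy":0,"dz":0.002,"wx":0,"wy":0,"wz":0},{"claw":0.0,"dx":0,"dy":0,"dz":0,"wx":0,"wy":0,"wz":0},{"claw":0.0,"dx":0,"dy":0,"dz":0,"wx":0,"wy":0,"wz":0}])

```text
t: 16.55
eef_pos: [0.5491, -0.2842, 0.1128]
tool_rot: [0.0, 1.0, 0.019, 0.0]
contact_force: [0.9, -0.6, -2.3]
gripper_width: 0.131
grasp_force: 58.7
```

drive_tool(increments=[{"claw":0.0,"dx":0,"dy":0,"dz":0.001,"wx":0,"wy":0,"wz":0},{"claw":0.0,"dx":0,"dy":0,"dz":0.001,"wx":0,"wy":0,"wz":0},{"claw":0.0,"dx":0,"dy":0,"dz":0,"wx":0,"wy":0,"wz":0},{"claw":0.0,"dx":0,"dy":0,"dz":0,"wx":0,"wy":0,"wz":0}])

```text
t: 17.05
eef_pos: [0.549, -0.2842, 0.1115]
tool_rot: [0.0, 1.0, 0.019, 0.0]
contact_force: [-2.8, 0.9, 6.4]
gripper_width: 0.129
grasp_force: 60.2
```

Resting on the posts; release and rise.

drive_tool(increments=[{"claw":0.07,"dx":0,"dy":0,"dz":0,"wx":0,"wy":0,"wz":0},{"claw":0.07,"dx":0,"dy":0,"dz":0,"wx":0,"wy":0,"wz":0},{"claw":0.07,"dx":0,"dy":0,"dz":0,"wx":0,"wy":0,"wz":0},{"claw":0.07,"dx":0,"dy":0,"dz":0,"wx":0,"wy":0,"wz":0},{"claw":0.07,"dx":0,"dy":0,"dz":0,"wx":0,"wy":0,"wz":0},{"claw":0.07,"dx":0,"dy":0,"dz":-0.02,"wx":0,"wy":0,"wz":0},{"claw":0.07,"dx":0,"dy":0,"dz":-0.04,"wx":0,"wy":0,"wz":0},{"claw":0.07,"dx":0,"dy":0,"dz":-0.05,"wx":0,"wy":0,"wz":0},{"claw":0.07,"dx":0,"dy":0,"dz":-0.05,"wx":0,"wy":0,"wz":0},{"claw":0.07,"dx":0,"dy":0,"dz":-0.02,"wx":0,"wy":0,"wz":0},{"claw":0.07,"dx":0,"dy":0,"dz":0,"wx":0,"wy":0,"wz":0},{"claw":0.07,"dx":0,"dy":0,"dz":0,"wx":0,"wy":0,"wz":0}])

```text
t: 18.55
eef_pos: [0.5482, -0.2838, 0.2897]
tool_rot: [-0.0, 1.0, 0.02, -0.001]
contact_force: [0.7, -0.7, -0.0]
gripper_width: 0.824
grasp_force: 0.0
```

```bash
python3 - <<'E'
from look import *
o,T,p,X=look('w7')
m=(cv2.inRange(cv2.cvtColor(p,cv2.COLOR_RGB2HSV),(5,60,40),(25,255,255))>0)&(np.abs(X[...,2]-.072)<.008)&(np.hypot(X[...,0]-.549,X[...,1]+.283)<.16)
k,l,s,c=cv2.connectedComponentsWithStats(m.astype(np.uint8));m=l==1+s[1:,4].argmax();S=X[m]
print("sheet",cv2.minAreaRect(S[:,:2].astype(np.float32)),np.percentile(S[:,2],[5,50,95]))
A=np.c_[S[:,:2]-S[:,:2].mean(0),np.ones(len(S))];print("slopes",np.linalg.lstsq(A,S[:,2],rcond=None)[0])
E
```

```text
t 18.55 tcp [ 0.548 -0.284  0.29 ] yaw 2.243902670487583 z [-0.001  0.    -1.   ] w 0.8240058373548154
sheet ((0.5481530427932739, -0.28285226225852966), (0.24152471125125885, 0.14091148972511292), 2.1719858646392822) [0.067 0.072 0.074]
slopes [-0.003 -0.     0.072]
```

View pics/w7.png

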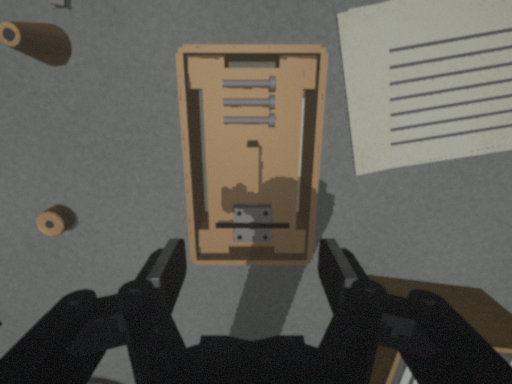

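The divider lies level in the box at (252,160), fin up, sheet top at 72 mm, with even gaps all round. The gripper is clear.

```bash
python3 -c "
from station import *
print(hand_in())"
```

```text
the job is handed in; nothing more can be done
None
```

The straight foot stands in the empty cell, the divider rests level on the corner posts with its fin up, the gripper has let go of everything, and the job was handed in at about 18.6 s; no verdict was returned.

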